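# Change the pattern board on the copy stand

## Task

The painter has finished with the pattern board on the sloping copy stand. Put that board away on edge in the middle of a free slot of the wooden drying rack, fully down, then take the taller of the two boards from the rack and stand it in the middle of the copy stand's ledge, behind the lip and leaning flat against the back, pattern facing outwards. Set the boards down, do not drop them, and leave the short board in the rack and the other things on the desk where they are.

Things in the scene. Friction and masses are not known exactly. Their poses are not given: they have to be found in the camera images.
- stand: Wooden copy stand (small table easel), fixed, 175 mm deep, 150 mm wide, 146 mm high. Origin on the desk below the foot of the sloping back; z up, x towards its front (the side where the board stands), y along the ledge. Its back and ledge are listed as stand_back.
- stand_back: Sloping back and ledge, leaning 30 deg from vertical. Origin mid-ledge in the corner of ledge top and back face, 55 mm above desk. x out of the back's face (forwards, 30 deg up), z up the face, y along the ledge (150 mm). Open frame 146 mm wide, face x=0, z up to 105 mm. Lip at x=14 to 20 mm, 8 mm above the ledge. A board well placed has origin near x=4.5 mm, y=z=0, axes parallel to these.
- rack: Wooden drying rack, fixed, 225 (x) by 96 mm (y). Origin on the desk under its middle, z up. Boards stand on edge on two rails 20 mm high, width along y. Slots at x = -75, 0, 75 mm, each 13 mm wide in x between upright dowels (8 mm thick, at y = -36 and 36 mm, tops 90 mm above the desk). Slot x = 75 mm starts empty; the others hold the tall and the short board, in either order.
- rack_free_slot (a point): Middle of the floor of the slot that is empty at the start (rack x = 75 mm, y = 0), 20 mm above the desk, level with the tops of the rails. Its axes are the rack's.
- done_board: Finished pattern board: plywood panel 9 mm thick, 120 wide, 160 high, 0.09 to 0.16 kg; starts leaning on the copy stand, its top 55 mm sticking out above the stand's back. Origin in the middle of its bottom edge, halfway through the thickness; x out of its patterned face, y along its width, z up the board (top edge z = 160 mm).
- next_board: Pattern board wanted next, the taller of the two in the rack: plywood panel 9 mm thick, 120 wide, 190 high, 0.10 to 0.19 kg; its pattern starts towards the rack's +x. Origin in the middle of its bottom edge, halfway through the thickness; x out of its patterned face, y along its width, z up the board (top edge z = 190 mm).
- next_board_face (a point): Centre of the patterned face of the tall board, 4.5 mm in front of and 95 mm above the board's origin (board axes).
- spare_board: The short board in the rack, to be left alone: plywood panel 9 mm thick, 120 mm wide, 140 mm high; origin in the middle of its bottom edge, z up to the top edge.
- dye_dish: White china dish, 84 mm across, 28 mm high, standing between stand and rack; origin under its middle. Leave alone.
- brush: Flat brush 190 mm long lying between the stand and the rack on the robot's side of the dish; origin at its underside. Leave alone.
- water_pot: China cup 72 mm across, 75 mm high, on the far side of the desk; origin under its middle. Leave alone.
- paperweight: Dark steel bar 30 x 160 x 18 mm lying on the far side of the desk; origin under its middle. Leave alone.
- tea_mug: White mug 76 mm across, 85 mm high, at the left; origin under its middle. Leave alone.
- brush_pot: Terracotta pot of brushes, 74 mm across, the pot 100 mm and the brushes up to 220 mm high, at the right; origin under its middle. Leave alone.
- dish_stack: Stack of white china dishes 90 mm across, 40 mm high, at the left; origin under its middle. Leave alone.
There are look-alikes about, which are no part of the job. Leave any purple look-alike of the next_board alone.

How it is judged:
By the outcome, as a careful person would: the job done as asked, in the order asked, and still so for the second after the job is handed in, with the robot touching nothing.
It also fails if it takes over 61 s, if anything falls off the work surface, if the arm or the gripper's body presses on something with over 40 N, if the wrist force passes 120 N, or if a joint passes its speed limit or range.

## Robot

A 6-joint arm with a two-finger parallel gripper is mounted at the origin on the work surface. World frame = base frame: x ahead of the robot, y to its left, z up, the work surface at z = 0. Lengths are in m, angles in rad, forces in N, time in s.
With the tool pointing down it reaches from about 0.225 to 0.875 m from the base axis. Payload 3.4 kg.
Tool frame: the origin (TCP) lies midway between the tips of the shut fingers; the grasp point (between the pads) lies 19 mm behind it; z points along the fingers, y is the line along which they close (so a half turn about z gives the same grasp; the last joint's range is limited). The gripper opens to 85 mm and grips with 20 to 120 N. Pads are 22 mm wide; open, the fingers measure 114 mm over their backs; the gripper's body (76 mm by 85 mm) begins 54 mm behind the grasp point. The pads swing forward as they close: fully open they stand 13 mm farther back than shut.
Start: joints at [1.052, 0.276, 1.505, -0, 1.361, -0.121], TCP at [0.223, 0.53, 0.231] pointing down, gripper open.
Joint ranges: [-2.89, 2.89], [-0.75, 2.08], [0.22, 2.7], [-1.18, 4.32], [0.11, 2.71], [-2.7, 2.7]. Speed limits (rad/s): [2.57, 2.57, 3.14, 3.14, 3.14, 3.14].

## Interface

Orientations are given as a 3x3 rotation matrix whose columns are the frame's x, y, z axes.
In Python, from plant import env gives the robot as it stands.
- The arm moves only by the tool move_arm, never from a script. Its argument "series" is a list of rows, each a list of 3 entries, a list of its own where there are three numbers: the shift along the tool's x, y, z in mm, then the turn, a rotation vector about the tool's x, y, z in rad, then the closure, from 0 (fully open) to 1 (shut). A call has exactly 8 rows; each row shifts and turns the commanded pose from where the row before left it, along the tool's axes as they then stand; what a row does not reach is not made up. A row lasts 1/10 s, in which the tool goes at most 50 mm and 8.59 degrees, less where a joint would pass 70% of its speed; a pose out of reach is approached as far as the arm can. A call with a gripper value outside its range is refused whole. The fingers move at their own pace and stop on an object; the grip force is fixed at half the most. Time passes only in rows, so rows that do not move let the fingers close, or fill a call up. It gives the time, the measured TCP pose, the force, the opening and the grip force at its end, in the units of the state.
- env.observe(): the state, without advancing time (a new reading comes with each control period).
- env.grab_frame(name): name is "scene" or "top" or "wrist"; returns (picture, depth): 384x512x3 uint8, blue, green, red; 384x512 float32, m along the optical axis (not along the pixel's ray), 0 where there is no reading.
- env.camera_params(name): a dict with "fx", "fy", "cx", "cy" (pixels), "xyz" and "rotation" of the camera in the world; the wrist camera has in their place "T_tool_cam" (4x4, takes a point from camera to tool coordinates, whose origin is the TCP and whose axes are the flange's). Camera axes: x right, y up, looking along -z (the intrinsics and any distortion apply to the point x, -y, -z); pixel columns grow to the right and rows downward; lengths in m; the calibration is good to about 2 mm. The wrist camera is an equidistant fisheye: a pixel r from the principal point sees the ray r / f radians off the axis. A picture is of the moment at which its call begins: read the wrist's pose just before it. camera_params takes no time and is no camera call.
- env.finish_job(): hands the job in; it is judged then, once.
The state is a dict: "clock": time; "joint_positions": joint angles; "qvel": joint speeds; "effort": joint torques, N m; "ee_pos": TCP position; "tool_rot": TCP orientation; "force": force on the tool from outside, world axes, zero at the start; "moment": the same for the moment, N m; "grip_width": finger opening in m; "grasp_force": force on a finger pad.
Only numpy, scipy, OpenCV 4.12 (cv2) and the standard library are available. Lean on these libraries where they do the work, as an engineer would, in place of code of your own. Each camera call takes 0.05 s, during which the arm holds its last target. There are 200 camera calls.

## Working session

There is one attempt and no reset: what is moved stays moved. The work goes in short steps, Python scripts to look and compute and a tool call to move; the robot and the scene stay as the last step left them, time stands still between calls to the robot, and variables do not carry over. Pictures are saved under pics/ and viewed, at most 10 in all, crops included, and the job is handed in when it is done.

Besides the shell and the picture viewer there is one more tool, called in YAML: its name, and indented under it one key for each argument. move_arm: Moves the arm, as the interface text tells. Its arguments: {"type":"object","properties":{"series":{"type":"array","items":{"type":"array"}}},"required":["series"]}

```bash
ls; mkdir -p pics
cat > h.py <<'E'
import numpy as np, cv2
from plant import env
def grab(n,f=None):
    s=env.observe(); im,d=env.grab_frame(n); im=np.array(im); d=np.array(d)
    if f: cv2.imwrite('pics/'+f,im)
    np.savez('last_%s.npz'%n,im=im,d=d)
    return s,im,d
def cloud(n,d):
    c=env.camera_params(n); v,u=np.mgrid[:384,:512]
    x=(u-c['cx'])/c['fx']*d; y=-(v-c['cy'])/c['fy']*d
    P=np.stack([x,y,-d],-1)@np.array(c['rotation']).T+np.array(c['xyz'])
    P[d<=0]=np.nan
    return P
E
python3 - <<'E'
from h import *
s,im,d=grab('scene','s0.png');P=cloud('scene',d);np.save('Ps.npy',P)
_,im2,d2=grab('top','t0.png');P2=cloud('top',d2);np.save('Pt.npy',P2)
cv2.imwrite('pics/st0.png',cv2.resize(np.hstack([im,im2]),(800,300)))
for n in('scene','top'):print({k:np.round(v,3).tolist() for k,v in env.camera_params(n).items()} )
print(s)
E
```

```text
pics
{'fx': 386.421, 'fy': 386.421, 'cx': 258.07, 'cy': 185.449, 'xyz': [1.332, -0.224, 1.016], 'rotation': [[0.303, -0.714, 0.631], [0.953, 0.235, -0.192], [-0.011, 0.659, 0.752]]}
{'fx': 461.641, 'fy': 461.641, 'cx': 254.637, 'cy': 190.322, 'xyz': [0.305, -0.022, 1.659], 'rotation': [[-0.019, 0.989, -0.149], [-1.0, -0.019, -0.0], [-0.003, 0.149, 0.989]]}
{'clock': 0.0, 'joint_positions': array([ 1.05198879e+00,  2.76578736e-01,  1.50615914e+00, -1.97445788e-05,
        1.36069529e+00, -1.21000297e-01]), 'qvel': array([-0.00181181, -0.00083842, -0.0016636 , -0.00021701, -0.00095554,
       -0.00154981]), 'effort': array([ 6.44451138e-04, -4.16772366e+01, -2.45803052e+01,  3.46628449e-04,
        1.10634678e-02, -2.17055242e-05]), 'ee_pos': array([0.22249434, 0.52962023, 0.23043862]), 'tool_rot': array([[-9.21914193e-01,  3.87393106e-01, -8.95839699e-04],
       [ 3.87394089e-01,  9.21912813e-01, -1.60789684e-03],
       [ 2.02997947e-04, -1.82938592e-03, -9.99998306e-01]]), 'force': array([-0.86065814, -0.08994761,  0.07338713]), 'moment': array([ 0.01563411,  0.01880768, -0.01685903]), 'grasp_force': 0.0, 'grip_width': 0.0852363837164753}
```

View pics/s0.png

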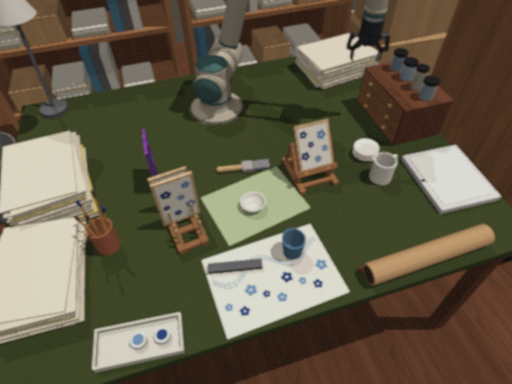

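View pics/t0.png

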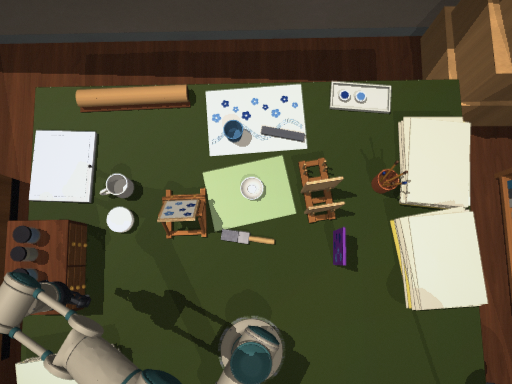

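The scene shows the stand with its board at (313,150) and the rack with its boards at (180,200). In the top view the stand is at (183,212), the rack at (320,190) with its free slot at the far end, and the purple look-alike at (340,245).

Run:
```python
from h import *
a=cv2.imread('pics/s0.png');b=cv2.imread('pics/t0.png')
r=lambda i,y,x:cv2.resize(i[y:y+100,x:x+133],(400,300),interpolation=cv2.INTER_CUBIC)
cv2.imwrite('pics/c0.png',np.vstack([np.hstack([r(a,110,250),r(a,155,120)]),np.hstack([r(b,165,120),r(b,140,265)])]))
P=np.load('Ps.npy');T=np.load('Pt.npy')
np.set_printoptions(precision=3,suppress=True,linewidth=200)
print('stand board scene');
for v in range(118,190,6): print(v,[P[v,u].round(3).tolist() for u in (303,315,327)])
print('top: stand');
for u in (166,176,186,196): print(u,[T[v,u].round(3).tolist() for v in range(196,226,4)])
print('rack')
for u in (308,318,330): print(u,[T[v,u].round(3).tolist() for v in range(160,224,3)])
```

```text
stand board scene
118 [[0.19, 0.322, 0.004], [0.202, 0.37, 0.001], [0.218, 0.417, 0.001]]
124 [[0.22, 0.31, -0.001], [0.448, 0.244, 0.196], [0.45, 0.287, 0.186]]
130 [[0.45, 0.202, 0.183], [0.456, 0.242, 0.178], [0.458, 0.286, 0.167]]
136 [[0.461, 0.198, 0.168], [0.463, 0.241, 0.157], [0.471, 0.282, 0.153]]
142 [[0.467, 0.198, 0.146], [0.471, 0.24, 0.138], [0.48, 0.28, 0.134]]
148 [[0.48, 0.194, 0.132], [0.483, 0.236, 0.122], [0.488, 0.28, 0.113]]
154 [[0.49, 0.191, 0.114], [0.494, 0.234, 0.105], [0.498, 0.277, 0.096]]
160 [[0.502, 0.188, 0.099], [0.505, 0.231, 0.087], [0.511, 0.273, 0.08]]
166 [[0.508, 0.187, 0.076], [0.513, 0.23, 0.067], [0.527, 0.267, 0.069]]
172 [[0.528, 0.18, 0.069], [0.532, 0.222, 0.059], [0.508, 0.283, 0.014]]
178 [[0.501, 0.196, 0.005], [0.509, 0.239, -0.001], [0.536, 0.271, 0.016]]
184 [[0.54, 0.179, 0.021], [0.546, 0.221, 0.013], [0.55, 0.266, 0.001]]
top: stand
166 [[0.538, 0.296, 0.018], [0.518, 0.288, 0.06], [0.5, 0.282, 0.091], [0.483, 0.276, 0.119], [0.467, 0.271, 0.147], [0.45, 0.264, 0.18], [0.436, 0.261, 0.195], [0.438, 0.296, 0.015]]
176 [[0.532, 0
[... 1429 characters left out ...]
49, 0.012], [0.498, -0.25, 0.0], [0.47, -0.229, 0.154], [0.472, -0.244, 0.039], [0.464, -0.248, 0.006], [0.452, -0.246, 0.018], [0.442, -0.246, 0.017], [0.433, -0.248, -0.002]]
330 [[0.663, -0.301, -0.002], [0.652, -0.301, -0.003], [0.64, -0.3, -0.0], [0.629, -0.299, -0.001], [0.618, -0.298, 0.003], [0.607, -0.299, -0.003], [0.597, -0.299, -0.005], [0.551, -0.264, 0.202], [0.552, -0.274, 0.136], [0.549, -0.282, 0.088], [0.552, -0.297, -0.004], [0.539, -0.293, 0.012], [0.526, -0.29, 0.03], [0.516, -0.291, 0.023], [nan, nan, nan], [0.479, -0.268, 0.156], [0.477, -0.279, 0.083], [0.471, -0.287, 0.034], [0.462, -0.289, 0.021], [0.452, -0.289, 0.014], [0.442, -0.29, 0.007], [0.432, -0.29, 0.001]]
```

View pics/c0.png

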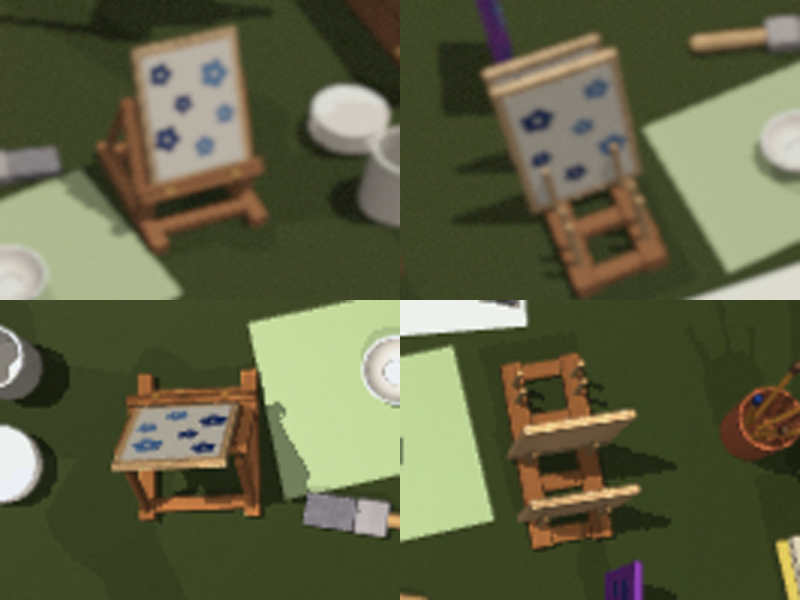

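The crops confirm it: the tall board is in the middle slot, the short one in the slot nearer the robot, and the far slot is free. All patterns face +x.

Run:
```python
from h import *
np.set_printoptions(precision=4,suppress=True,linewidth=200)
P=np.load('Ps.npy');T=np.load('Pt.npy')
def fit(C,lo,hi,p0,n0,tol,W,name):
    Q=C.reshape(-1,3);Q=Q[np.all((Q>lo)&(Q<hi),1)]
    n=np.array(n0,float);n/=np.linalg.norm(n);c=np.array(p0,float)
    for k in range(15):
        m=abs((Q-c)@n)<max(tol,0.03-0.004*k); c=Q[m].mean(0); n2=np.linalg.svd(Q[m]-c,full_matrices=False)[2][2]; n=n2*np.sign(n2@n)
    q=Q[m]; y=np.cross([0,0,1],n);y/=np.linalg.norm(y);z=np.cross(n,y)
    a=(q-c)@y;b=(q-c)@z
    r=cv2.minAreaRect(np.stack([a,b],1).astype(np.float32)*1000)
    mid=(np.percentile(a,1)+np.percentile(a,99))/2
    print(name,m.sum(),'c',c,'n',n,'y',y,'rms',((q-c)@n).std(),'a',np.percentile(a,[0.5,2,98,99.5]),'b',np.percentile(b,[.5,2,98,99.5]),'rect',np.round(r[0],1),np.round(r[1],1),round(r[2],2),'mid',c+y*mid)
lo=np.array([.4,.13,.085]);hi=np.array([.56,.33,.23])
fit(P,lo,hi,[.48,.235,.13],[.866,0,.5],.012,.12,'done scene')
fit(T,lo,hi,[.48,.235,.13],[.866,0,.5],.012,.12,'done top')
lo=np.array([.515,-.34,.03]);hi=np.array([.60,-.15,.23])
fit(P,lo,hi,[.548,-.23,.12],[1,-.15,0],.01,.12,'tall scene')
def sel(C,b): 
    Q=C.reshape(-1,3);return Q[np.all((Q>b[0])&(Q<b[1]),1)]
for nm,b in(('talltop',([.5,-.34,.19],[.6,-.1,.23])),('shorttop',([.43,-.34,.14],[.51,-.1,.18])),('dowel',([.58,-.3,.07],[.66,-.1,.12]))):
    for C,k in((P,'scene'),(T,'top')):
        q=sel(C,b)
        if len(q)>3:
            l=cv2.fitLine(q[:,:2].astype(np.float32),2,0,.01,.01).ravel(); t=(q[:,:2]-l[2:])@l[:2]
            print(nm,k,len(q),q.mean(0),l[:2],(l[2:]+l[:2]*(t.min()+t.max())/2),np.ptp(t))
print(np.array(env.camera_params('wrist')['T_tool_cam']),{k:v for k,v in env.camera_params('wrist').items() if k!='T_tool_cam'})
```

```text
done scene 1471 c [0.4736 0.2273 0.1411] n [ 0.8694 -0.0075  0.494 ] y [ 0.0087  1.     -0.    ] rms 0.003554875887679794 a [-0.0714 -0.0681  0.0654  0.072 ] b [-0.065  -0.062   0.0648  0.0661] rect [ 1.1 -0.2] [147.  134.3] 0.62 mid [0.4736 0.227  0.1411]
done top 738 c [0.467  0.2258 0.1482] n [ 0.8633 -0.0093  0.5046] y [ 0.0108  0.9999 -0.    ] rms 0.003350282110198581 a [-0.0713 -0.0679  0.0642  0.0716] b [-0.0723 -0.0689  0.0591  0.0621] rect [ 0.5 -5. ] [146.  137.9] 1.06 mid [0.4669 0.225  0.1482]
tall scene 1696 c [ 0.5582 -0.2434  0.13  ] n [0.9905 0.1369 0.0135] y [-0.1369  0.9906  0.    ] rms 0.0023676162316618107 a [-0.0585 -0.0567  0.0587  0.0605] b [-0.098  -0.095   0.0801  0.0815] rect [ 1.4 -8.8] [120.2 182.2] 0.05 mid [ 0.5581 -0.2423  0.13  ]
talltop scene 298 [ 0.5566 -0.2432  0.2028] [ 0.1417 -0.9899] [ 0.5565 -0.2426] 0.11917542685179666
talltop top 135 [ 0.5508 -0.2434  0.2062] [ 0.1367 -0.9906] [ 0.5509 -0.2436] 0.11763717833344992
shorttop scene 250 [ 0.4819 -0.2526  0.1531] [ 0.1384 -0.9904] [ 0.4819 -0.2522] 0.1189479165689504
shorttop top 123 [ 0.4766 -0.2531  0.1572] [ 0.1357 -0.9908] [ 0.4767 -0.2544] 0.11971990825349232
dowel scene 53 [ 0.6304 -0.2324  0.0823] [ 0.1733 -0.9849] [ 0.6303 -0.2317] 0.07892133932276643
dowel top 25 [ 0.6231 -0.229   0.0841] [ 0.157  -0.9876] [ 0.6237 -0.233 ] 0.07816109328565052
[[-0.0006  0.9522  0.3056  0.0775]
 [ 1.      0.0006  0.0003 -0.0001]
 [ 0.0001  0.3056 -0.9522 -0.1426]
 [ 0.      0.      0.      1.    ]] {'fx': 297.3186396354542, 'fy': 297.3186396354542, 'cx': 258.4939440989929, 'cy': 190.4476972176519}
```

```bash
cat >> h.py <<'E'
from scipy.spatial.transform import Rotation as Ro
def frame(n,zdown): # tool: y=n, z=zdown
    y=np.array(n,float);y/=np.linalg.norm(y);z=np.array(zdown,float);z-=y*(y@z);z/=np.linalg.norm(z)
    return np.stack([np.cross(y,z),y,z],1)
def plan(p,R,N,g,rd=3,start=None):
    s=env.observe();p0=np.array(s['ee_pos']);R0=np.array(s['tool_rot'])
    if start is not None:p0,R0=start
    q,Q=p0.copy(),R0.copy();rows=[]
    for k in range(N):
        tp=p0+(p-p0)*(k+1)/N
        sh=np.round(Q.T@(tp-q)*1000,1 if N<9 else 0)
        w=np.round(Ro.from_matrix(Q.T@R).as_rotvec()/(N-k),rd)
        q=q+Q@sh/1000;Q=Q@Ro.from_rotvec(w).as_matrix()
        rows.append([sh.tolist(),w.tolist(),g])
    print('start',s['ee_pos'].round(4),'max shift',max(np.linalg.norm(r[0]) for r in rows),'turn',max(np.linalg.norm(r[1]) for r in rows))
    for i in range(0,N,8):print(str(rows[i:i+8]).replace(' ',''))
    return q,Q
E
cat > p1.py <<'E'
from h import *
R=frame([.866,-.008,.5],[.5,0,-.866])
plan(np.array([.386,.227,.283]),R,16,0)
E
python3 p1.py
```

```text
start [0.2225 0.5297 0.2305] max shift 22.561028345356956 turn 0.08117881497040962
[[[-17.0,-13.0,-3.0],[-0.029,-0.019,0.072],0],[[-18.0,-13.0,-4.0],[-0.029,-0.019,0.072],0],[[-18.0,-10.0,-3.0],[-0.029,-0.019,0.072],0],[[-20.0,-10.0,-3.0],[-0.029,-0.019,0.072],0],[[-20.0,-8.0,-3.0],[-0.029,-0.019,0.072],0],[[-20.0,-6.0,-3.0],[-0.029,-0.019,0.072],0],[[-21.0,-4.0,-3.0],[-0.029,-0.019,0.072],0],[[-22.0,-3.0,-2.0],[-0.029,-0.019,0.072],0]]
[[[-21.0,-2.0,-2.0],[-0.029,-0.019,0.072],0],[[-22.0,0.0,-2.0],[-0.029,-0.019,0.072],0],[[-22.0,2.0,-1.0],[-0.029,-0.019,0.072],0],[[-21.0,4.0,-1.0],[-0.029,-0.019,0.072],0],[[-21.0,5.0,0.0],[-0.029,-0.019,0.072],0],[[-21.0,6.0,0.0],[-0.029,-0.019,0.072],0],[[-20.0,8.0,1.0],[-0.029,-0.019,0.072],0],[[-20.0,9.0,2.0],[-0.03,-0.019,0.073],0]]
```

move_arm:
  series:
    - [[-17,-13,-3],[-0.029,-0.019,0.072],0]
    - [[-18,-13,-4],[-0.029,-0.019,0.072],0]
    - [[-18,-10,-3],[-0.029,-0.019,0.072],0]
    - [[-20,-10,-3],[-0.029,-0.019,0.072],0]
    - [[-20,-8,-3],[-0.029,-0.019,0.072],0]
    - [[-20,-6,-3],[-0.029,-0.019,0.072],0]
    - [[-21,-4,-3],[-0.029,-0.019,0.072],0]
    - [[-22,-3,-2],[-0.029,-0.019,0.072],0]

```text
clock: 0.9
ee_pos: [0.305, 0.3777, 0.2572]
tool_rot: [[-0.547, 0.796, 0.259], [0.834, 0.546, 0.08], [-0.077, 0.26, -0.963]]
force: [0.7, -0.4, -0.3]
grip_width: 0.0855
grasp_force: 0.0
```

move_arm:
  series:
    - [[-21,-2,-2],[-0.029,-0.019,0.072],0]
    - [[-22,0,-2],[-0.029,-0.019,0.072],0]
    - [[-22,2,-1],[-0.029,-0.019,0.072],0]
    - [[-21,4,-1],[-0.029,-0.019,0.072],0]
    - [[-21,5,0],[-0.029,-0.019,0.072],0]
    - [[-21,6,0],[-0.029,-0.019,0.072],0]
    - [[-20,8,1],[-0.029,-0.019,0.072],0]
    - [[-20,9,2],[-0.03,-0.019,0.073],0]

```text
clock: 1.7
ee_pos: [0.386, 0.2263, 0.2832]
tool_rot: [[0.01, 0.865, 0.501], [1.0, -0.012, 0.001], [0.006, 0.501, -0.865]]
force: [0.5, 0.4, 0.3]
grip_width: 0.0853
grasp_force: 0.0
```

```bash
cat >> h.py <<'E'
def wcloud(s,d):
    c=env.camera_params('wrist');v,u=np.mgrid[:384,:512]
    a=(u-c['cx'])/c['fx'];b=(v-c['cy'])/c['fy'];th=np.hypot(a,b)+1e-9
    k=np.tan(th)/th; P=np.stack([a*k*d,-b*k*d,-d,np.ones_like(d)],-1)
    P=P@np.array(c['T_tool_cam']).T
    P=P[...,:3]@np.array(s['tool_rot']).T+np.array(s['ee_pos']);P[(d<=0)|(th>1.4)]=np.nan
    return P
def wpix(s,X):
    c=env.camera_params('wrist');T=np.linalg.inv(np.array(c['T_tool_cam']))
    t=(np.atleast_2d(X)-s['ee_pos'])@s['tool_rot'];q=t@T[:3,:3].T+T[:3,3]
    x,y,z=q[:,0],-q[:,1],-q[:,2];r=np.hypot(x,y);th=np.arctan2(r,z)
    return np.stack([c['cx']+c['fx']*th*x/r,c['cy']+c['fy']*th*y/r],1)
def wxyz(s,uv,p,n): # pixel ray meets plane
    c=env.camera_params('wrist');T=np.array(c['T_tool_cam']);uv=np.atleast_2d(uv)
    a=(uv[:,0]-c['cx'])/c['fx'];b=(uv[:,1]-c['cy'])/c['fy'];th=np.hypot(a,b);k=np.sin(th)/th
    r=np.stack([a*k,-b*k,-np.cos(th)],1)@T[:3,:3].T@s['tool_rot'].T
    o=s['tool_rot']@T[:3,3]+s['ee_pos'];p=np.array(p);n=np.array(n)
    return o+r*(((p-o)@n)/(r@n))[:,None]
E
python3 - <<'E'
from h import *
s,im,d=grab('wrist','w1.png');P=wcloud(s,d);np.save('Pw.npy',P)
np.set_printoptions(precision=4,suppress=True,linewidth=200)
print(s['ee_pos'],s['tool_rot'],s['joint_positions'],s['clock'],s['force'])
t=np.array([.436,.227,.196]);print(wpix(s,[t,t+[0,.06,0],t-[0,.06,0]]))
Q=P.reshape(-1,3);q=Q[(Q[:,2]>.17)&(Q[:,2]<.25)&(Q[:,0]>.4)&(Q[:,0]<.5)]
print(len(q),q.min(0),q.max(0))
E
```

```text
[0.386  0.2263 0.2832] [[ 0.0098  0.8651  0.5014]
 [ 0.9999 -0.0116  0.0005]
 [ 0.0063  0.5014 -0.8652]] [ 0.6084 -0.1565  1.9709 -0.3689  0.9168  0.7849] 1.7 [0.5317 0.365  0.2781]
[[257.3337 189.5315]
 [256.3855 119.0542]
 [258.1951 250.9413]]
1443 [0.4331 0.1705 0.17  ] [0.4572 0.2905 0.1993]
```

View pics/w1.png

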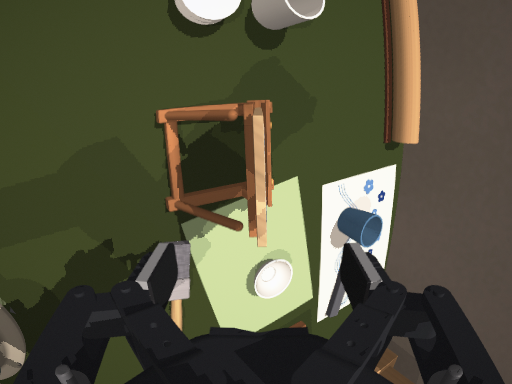

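The wrist view shows the board's top edge as a bright strip from (259,103) to (262,246), with the stand's frame behind it.

Run:
```python
from h import *
np.set_printoptions(precision=4,suppress=True,linewidth=200)
s=env.observe();L=np.load('last_wrist.npz');im=L['im'];P=np.load('Pw.npy')
for v in (130,170,190,210,235): print(v,im[v,244:276].astype(int).sum(1).tolist())
zb=np.array([-.5,0,.866]);n=np.array([.866,-.01,.5]);yb=np.array([.01,1,0])
# region in stand coords
Q=P.reshape(-1,3);o=np.array([.436,.2305,.196]);
A=(Q-o)@np.stack([n,yb,zb],1)
for lab,m in(('top',(abs(A[:,0])<.02)&(A[:,2]>-.006)&(A[:,2]<.01)),('backface/lip low',(A[:,2]<-.145)&(A[:,2]>-.18)&(abs(A[:,0])<.03)),('frame top rail',(A[:,2]<-.04)&(A[:,2]>-.065)&(A[:,0]<-.006)&(A[:,0]>-.03))):
    a=A[m];print(lab,len(a),[np.percentile(a[:,i],[1,5,50,95,99]) for i in range(3)])
    
for v in range(92,215,8):
    print(v,[(u,A.reshape(384,512,3)[v,u].round(3).tolist()) for u in (248,258,264,269,272)])
```

```text
130 [177, 194, 201, 202, 201, 205, 205, 203, 188, 387, 514, 525, 524, 528, 529, 529, 531, 529, 528, 540, 318, 208, 289, 351, 353, 348, 259, 160, 159, 159, 160, 158]
170 [90, 88, 259, 262, 201, 202, 202, 202, 204, 201, 217, 460, 478, 487, 497, 507, 510, 515, 519, 522, 555, 328, 196, 279, 343, 346, 350, 233, 183, 185, 183, 183]
190 [209, 210, 177, 280, 265, 265, 264, 266, 266, 268, 263, 293, 511, 494, 496, 495, 495, 497, 500, 502, 504, 481, 269, 211, 420, 410, 413, 459, 603, 604, 603, 603]
210 [395, 599, 603, 491, 209, 200, 197, 198, 197, 202, 196, 196, 479, 610, 612, 613, 615, 617, 541, 545, 551, 594, 548, 604, 603, 603, 603, 604, 603, 603, 603, 604]
235 [603, 603, 604, 603, 603, 344, 404, 405, 408, 406, 406, 412, 408, 351, 473, 474, 481, 487, 532, 580, 586, 591, 586, 603, 605, 603, 603, 603, 603, 603, 603, 603]
top 1381 [array([-0.0034, -0.0026,  0.0023,  0.0067,  0.0078]), array([-0.0582, -0.0521,  0.0063,  0.0549,  0.059 ]), array([-0.0034, -0.0026, -0.0013, -0.0001,  0.0004])]
backface/lip low 964 [array([-0.0291, -0.0229,  0.0131,  0.0254,  0.029 ]), array([-0.0746, -0.0658,  0.0
[... 2110 characters left out ...]
0.016, -0.038, -0.154]), (272, [0.02, -0.039, -0.16])]
188 [(248, [-0.01, -0.019, -0.056]), (258, [0.001, -0.002, 0.0]), (264, [0.006, -0.003, -0.002]), (269, [0.016, -0.049, -0.155]), (272, [0.023, -0.069, -0.218])]
196 [(248, [-0.01, -0.029, -0.057]), (258, [0.001, -0.01, -0.002]), (264, [0.006, -0.01, -0.002]), (269, [0.016, -0.062, -0.155]), (272, [0.025, -0.089, -0.238])]
204 [(248, [-0.01, -0.037, -0.057]), (258, [0.001, -0.017, -0.001]), (264, [0.006, -0.017, -0.002]), (269, [0.016, -0.073, -0.154]), (272, [0.025, -0.104, -0.239])]
212 [(248, [-0.01, -0.046, -0.056]), (258, [nan, nan, nan]), (264, [0.006, -0.026, -0.003]), (269, [0.02, -0.118, -0.235]), (272, [0.025, -0.119, -0.239])]
```

Run:
```python
from h import *
np.set_printoptions(precision=4,suppress=True,linewidth=200)
P=np.load('Pw.npy').reshape(-1,3)
zb=np.array([-.5,0,.866]);n=np.array([.866,-.01,.5]);yb=np.array([.01,1,0])
o=np.array([.436,.2305,.196]);A=(P-o)@np.stack([n,yb,zb],1)
def ln(m,nm):
    a=A[m];p=np.polyfit(a[:,1],a[:,0],1);print(nm,len(a),'slope',p,'y',a[:,1].min(),a[:,1].max(),'z med',np.median(a[:,2]))
ln((abs(A[:,0]-.002)<.008)&(A[:,2]>-.006)&(A[:,2]<.01),'top')
ln((abs(A[:,0]-.0155)<.005)&(A[:,2]>-.158)&(A[:,2]<-.148),'lip')
ln((abs(A[:,0]-.001)<.012)&(A[:,2]>-.164)&(A[:,2]<-.159)&(abs(A[:,1])<.09),'ledge')
ln((abs(A[:,0]+.009)<.012)&(A[:,2]>-.06)&(A[:,2]<-.052)&(abs(A[:,1])<.09),'rail')
R=frame([.866,-.010,.5],[.5,0,-.866])
plan(np.array([.4583,.2305,.1616]),R,8,0)
```

```text
top 1381 slope [-0.0306  0.0021] y -0.05992939959861233 0.059637959972054004 z med -0.0013493974254358309
lip 471 slope [-0.027   0.0149] y -0.07661120346978305 0.07202291241777857 z med -0.15341256133378486
ledge 238 slope [-0.082   0.0095] y -0.07608194299703541 0.07208543121555769 z med -0.1609394415583708
rail 1144 slope [-0.0269 -0.0081] y -0.07791195373581801 0.06810145844206814 z med -0.05632044004818863
start [0.3859 0.2241 0.283 ] max shift 17.72399503498012 turn 0.001414213562373095
[[[0.8,0.2,17.7],[0.0,0.0,-0.0],0],[[0.9,0.2,17.6],[0.0,0.0,-0.0],0],[[0.8,0.2,17.7],[0.0,0.0,-0.001],0],[[0.9,0.2,17.7],[0.0,0.001,-0.0],0],[[0.8,0.2,17.6],[0.001,0.0,-0.001],0],[[0.9,0.2,17.7],[0.0,0.001,-0.0],0],[[0.8,0.2,17.7],[0.001,0.0,-0.001],0],[[0.8,0.2,17.6],[0.0,0.001,-0.0],0]]
```

The arm was still settling at that reading, so I repeat the measurement at rest.

```bash
cat > m1.py <<'E'
from h import *
np.set_printoptions(precision=4,suppress=True,linewidth=200)
s,im,d=grab('wrist');P=wcloud(s,d).reshape(-1,3);np.save('Pw2.npy',P)
print(s['ee_pos'],s['tool_rot'][:,0],s['qvel'])
zb=np.array([-.5,0,.866]);n=np.array([.866,-.01,.5]);yb=np.array([.01,1,0])
o=np.array([.436,.2305,.196]);A=(P-o)@np.stack([n,yb,zb],1)
def ln(m,nm):
    a=A[m];p=np.polyfit(a[:,1],a[:,0],1);print(nm,len(a),'slope',p,'y',a[:,1].min(),a[:,1].max(),'z med',np.median(a[:,2]))
ln((abs(A[:,0]-.002)<.012)&(A[:,2]>-.006)&(A[:,2]<.01),'top')
ln((abs(A[:,0]-.0155)<.005)&(A[:,2]>-.158)&(A[:,2]<-.148),'lip')
ln((abs(A[:,0]+.009)<.012)&(A[:,2]>-.06)&(A[:,2]<-.052)&(abs(A[:,1])<.09),'rail')
E
python3 m1.py
```

```text
[0.3859 0.2241 0.283 ] [0.0129 0.9999 0.004 ] [ 0.0296  0.0134 -0.0144  0.0772  0.0256 -0.1196]
top 1389 slope [-0.0306  0.0021] y -0.05893695416699725 0.05974019212559511 z med -0.0012956599369639032
lip 478 slope [-0.0252  0.0149] y -0.07680044526096318 0.07295825680696157 z med -0.15336962896412198
rail 1149 slope [-0.0265 -0.0081] y -0.07821917031544813 0.06840291634690518 z med -0.05633534470252846
```

Run:
```python
from h import *
np.set_printoptions(precision=4,suppress=True,linewidth=200)
zb=np.array([-.5,0,.866]);n=np.array([.866,-.01,.5]);yb=np.array([.01,1,0]);o=np.array([.436,.2305,.196])
for f in('Ps','Pt','Pw2'):
    A=(np.load(f+'.npy').reshape(-1,3)-o)@np.stack([n,yb,zb],1)
    m=(abs(A[:,0]-.004)<.014)&(A[:,2]>-.125)&(A[:,2]<-.008)&(abs(A[:,1])<.052)
    a=A[m]
    if len(a)>50: print(f,len(a),np.linalg.lstsq(np.c_[a[:,1],a[:,2],np.ones(len(a))],a[:,0],rcond=None)[0])
    t=A[(abs(A[:,0]-.003)<.015)&(A[:,2]>-.045)]; t=t[abs(t[:,1])<.08];print('  y range',np.percentile(t[:,1],[1,99]))
    # rail / lip slope
    m=(abs(A[:,0]-.016)<.006)&(A[:,2]>-.16)&(A[:,2]<-.145)&(abs(A[:,1])<.07);a=A[m]
    if len(a)>20: print('  lip',len(a),np.polyfit(a[:,1],a[:,0],1))
```

```text
Ps 998 [-0.0305 -0.0011  0.0061]
  y range [-0.0574  0.0624]
  lip 97 [-0.0245  0.0159]
Pt 448 [-0.0296  0.0004  0.0044]
  y range [-0.0775  0.0601]
  lip 80 [-0.0076  0.014 ]
Pw2 628 [-0.0189  0.3184  0.0112]
  y range [-0.0509  0.0558]
  lip 479 [-0.0305  0.0149]
```

Run:
```python
from h import *
R=frame([.866,.02,.5],[.5,0.0115,-.866])
plan(np.array([.4583,.231,.1616]),R,8,0)
```

```text
start [0.3855 0.2256 0.2828] max shift 17.716376604712373 turn 0.00447213595499958
[[[0.7,0.3,17.7],[0.0,0.002,-0.004],0],[[0.7,0.3,17.6],[0.0,0.001,-0.004],0],[[0.6,0.3,17.7],[0.0,0.002,-0.004],0],[[0.6,0.3,17.7],[0.0,0.001,-0.004],0],[[0.6,0.3,17.7],[0.0,0.002,-0.004],0],[[0.5,0.3,17.7],[0.0,0.001,-0.003],0],[[0.6,0.3,17.6],[0.0,0.002,-0.004],0],[[0.4,0.3,17.7],[0.0,0.001,-0.003],0]]
```

move_arm:
  series:
    - [[0.7,0.3,17.7],[0,0.002,-0.004],0]
    - [[0.7,0.3,17.7],[0,0.002,-0.004],0]
    - [[0.6,0.3,17.7],[0,0.001,-0.004],0]
    - [[0.6,0.3,17.7],[0,0.001,-0.004],0]
    - [[0.6,0.3,17.7],[0,0.002,-0.004],0]
    - [[0.5,0.3,17.7],[0,0.001,-0.003],0]
    - [[0.6,0.3,17.7],[0,0.002,-0.004],0.4]
    - [[0.4,0.3,17.7],[0,0.001,-0.003],0.4]

```text
clock: 2.6
ee_pos: [0.4591, 0.2337, 0.1612]
tool_rot: [[-0.027, 0.866, 0.5], [1.0, 0.022, 0.014], [0.001, 0.5, -0.866]]
force: [0.3, 0.9, 0.2]
grip_width: 0.059
grasp_force: 0.0
```

move_arm:
  series:
    - [[0,0,0],[0,0,0],0.5]
    - [[0,0,0],[0,0,0],0.6]
    - [[0,0,0],[0,0,0],0.7]
    - [[0,0,0],[0,0,0],0.8]
    - [[0,0,0],[0,0,0],0.85]
    - [[0,0,0],[0,0,0],0.9]
    - [[0,0,0],[0,0,0],1]
    - [[0,0,0],[0,0,0],1]

```text
clock: 3.4
ee_pos: [0.4581, 0.2331, 0.1624]
tool_rot: [[-0.025, 0.865, 0.5], [1.0, 0.02, 0.014], [0.002, 0.501, -0.866]]
force: [-5.8, 1.3, 5.2]
grip_width: 0.0083
grasp_force: 58.5
```

Run:
```python
from h import *
s=env.observe();R0=s['tool_rot'];p0=s['ee_pos']-R0[:,2]*.12
R=frame([.9905,.138,0],[0,0,-1])
plan(np.array([.627,-.230,.285]),R,16,1,start=(p0,R0))
```

```text
start [0.4581 0.2331 0.1624] max shift 32.93933818400121 turn 0.033793490497431605
[[[-29.0,12.0,6.0],[0.033,0.002,-0.007],1],[[-29.0,13.0,5.0],[0.033,0.002,-0.007],1],[[-30.0,12.0,5.0],[0.033,0.002,-0.007],1],[[-29.0,12.0,4.0],[0.033,0.002,-0.007],1],[[-30.0,13.0,4.0],[0.033,0.002,-0.007],1],[[-30.0,12.0,3.0],[0.033,0.002,-0.007],1],[[-29.0,12.0,3.0],[0.033,0.002,-0.007],1],[[-30.0,12.0,3.0],[0.033,0.002,-0.007],1]]
[[[-30.0,11.0,2.0],[0.032,0.001,-0.007],1],[[-30.0,12.0,2.0],[0.033,0.002,-0.007],1],[[-30.0,11.0,1.0],[0.032,0.001,-0.007],1],[[-30.0,12.0,1.0],[0.033,0.002,-0.007],1],[[-31.0,11.0,0.0],[0.032,0.001,-0.007],1],[[-30.0,11.0,0.0],[0.033,0.002,-0.007],1],[[-30.0,10.0,-0.0],[0.032,0.001,-0.007],1],[[-31.0,11.0,-1.0],[0.033,0.002,-0.006],1]]
```

move_arm:
  series:
    - [[0,0,-5],[0,0,0],1]
    - [[0,0,-10],[0,0,0],1]
    - [[0,0,-15],[0,0,0],1]
    - [[0,0,-20],[0,0,0],1]
    - [[0,0,-20],[0,0,0],1]
    - [[0,0,-20],[0,0,0],1]
    - [[0,0,-20],[0,0,0],1]
    - [[0,0,-10],[0,0,0],1]

```text
clock: 4.2
ee_pos: [0.3985, 0.2317, 0.2682]
tool_rot: [[-0.026, 0.864, 0.503], [1.0, 0.021, 0.015], [0.003, 0.503, -0.864]]
force: [-0.4, -0.1, -0.2]
grip_width: 0.008
grasp_force: 58.5
```

move_arm:
  series:
    - [[-15,8,3],[0.033,0.002,-0.007],1]
    - [[-29,18,5],[0.033,0.002,-0.007],1]
    - [[-30,17,5],[0.033,0.002,-0.007],1]
    - [[-29,17,4],[0.033,0.002,-0.007],1]
    - [[-30,18,4],[0.033,0.002,-0.007],1]
    - [[-30,17,3],[0.033,0.002,-0.007],1]
    - [[-29,12,3],[0.033,0.002,-0.007],1]
    - [[-30,12,3],[0.033,0.002,-0.007],1]

```text
clock: 5.0
ee_pos: [0.5317, 0.0143, 0.2868]
tool_rot: [[-0.083, 0.963, 0.256], [0.997, 0.081, 0.016], [-0.005, 0.256, -0.967]]
force: [0.1, 1.5, -1.0]
grip_width: 0.0083
grasp_force: 58.5
```

Run:
```python
from h import *
R=frame([.9905,.138,0],[0,0,-1])
plan(np.array([.627,-.230,.285]),R,8,1)
```

```text
start [0.5317 0.0143 0.2868] max shift 32.81996343690833 turn 0.03374907406137241
[[[-31.4,8.9,2.8],[0.032,0.002,-0.007],1],[[-31.5,8.8,2.4],[0.032,0.002,-0.007],1],[[-31.5,8.7,2.1],[0.033,0.001,-0.007],1],[[-31.6,8.5,1.8],[0.032,0.002,-0.007],1],[[-31.7,8.3,1.4],[0.033,0.001,-0.007],1],[[-31.7,8.1,1.2],[0.032,0.002,-0.007],1],[[-31.8,8.0,0.8],[0.033,0.001,-0.006],1],[[-31.9,7.7,0.5],[0.032,0.002,-0.007],1]]
```

move_arm:
  series:
    - [[-31,14,2.8],[0.032,0.002,-0.007],1]
    - [[-31.5,13,2.4],[0.032,0.002,-0.007],1]
    - [[-31.5,9,2.1],[0.033,0.001,-0.007],1]
    - [[-31.6,8.5,1.8],[0.032,0.002,-0.007],1]
    - [[-31.7,7,1.4],[0.033,0.001,-0.007],1]
    - [[-31.7,6,1.2],[0.032,0.002,-0.007],1]
    - [[-31.8,6,0.8],[0.033,0.001,-0.006],1]
    - [[-31.9,4,0.5],[0.032,0.002,-0.007],1]

```text
clock: 5.8
ee_pos: [0.6273, -0.2298, 0.2863]
tool_rot: [[-0.139, 0.99, -0.0], [0.99, 0.139, 0.0], [0.0, 0.0, -1.0]]
force: [-0.0, 0.2, -1.4]
grip_width: 0.0082
grasp_force: 58.5
```

move_arm:
  series:
    - [[0,0,0],[0,0,0],1]
    - [[0,0,0],[0,0,0],1]
    - [[0,0,0],[0,0,0],1]
    - [[0,0,0],[0,0,0],1]
    - [[0,0,0],[0,0,0],1]
    - [[0,0,0],[0,0,0],1]
    - [[0,0,0],[0,0,0],1]
    - [[0,0,0],[0,0,0],1]

```text
clock: 6.6
ee_pos: [0.6268, -0.2282, 0.2868]
tool_rot: [[-0.139, 0.99, 0.002], [0.99, 0.139, 0.0], [-0.0, 0.002, -1.0]]
force: [-0.1, 0.3, -0.8]
grip_width: 0.0087
grasp_force: 58.7
```

Run:
```python
from h import *
np.set_printoptions(precision=4,suppress=True,linewidth=200)
s,im,d=grab('wrist','w2.png');P=wcloud(s,d);np.save('Pw3.npy',P);np.save('s3.npy',[*s['ee_pos'],*s['tool_rot'].ravel()])
print(s['ee_pos'],s['tool_rot'])
```

```text
[ 0.6268 -0.2282  0.2868] [[-0.1387  0.9903  0.0016]
 [ 0.9903  0.1387  0.0001]
 [-0.0001  0.0016 -1.    ]]
```

View pics/w2.png

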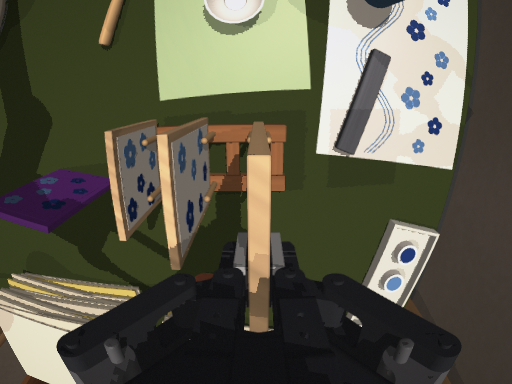

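The held board is at u≈259, the tall and short boards' top edges run along (170,140–260) and (115,135–235), and the free slot's dowels are near (268,140).

Run:
```python
from h import *
np.set_printoptions(precision=4,suppress=True,linewidth=200)
P=np.load('Pw3.npy').reshape(-1,3);a=np.load('s3.npy');p=a[:3]
nx=np.array([.9905,.138,0]);ny=np.array([-.138,.9905,0])
B=np.c_[(P-p)@nx,(P-p)@ny,P[:,2]]
def st(m,nm,fit=True):
    b=B[m]
    print(nm,len(b),b.min(0),b.max(0),np.median(b,0),np.polyfit(b[:,1],b[:,0],1) if fit else '')
st((abs(B[:,0]+.075)<.015)&(abs(B[:,2]-.209)<.006),'talltop')
st((abs(B[:,0]+.15)<.015)&(abs(B[:,2]-.159)<.006),'shorttop')
st((abs(B[:,0])<.01)&(B[:,2]>.315)&(abs(B[:,1])<.07)&(B[:,2]<.335),'heldtop')
st((abs(B[:,0])<.012)&(B[:,2]>.15)&(B[:,2]<.3)&(B[:,1]>.04)&(B[:,1]<.07),'heldend')
m=(B[:,2]>.06)&(B[:,2]<.1)&(abs(B[:,1])<.06)&(B[:,0]>-.21)&(B[:,0]<.05)
b=B[m&(abs(B[:,0]+.075)>.006)]
k=np.round(b[:,:2]/.01).astype(int)
for u in np.unique(k,axis=0):
    q=b[(k==u).all(1)]
    if len(q)>4:print(u*10,len(q),q.min(0),q.max(0))
st((B[:,2]>.012)&(B[:,2]<.026)&(abs(B[:,1])<.06)&(B[:,0]>.0)&(B[:,0]<.05),'rails',0)
```

```text
talltop 1654 [-0.0785 -0.0667  0.203 ] [-0.0684  0.0528  0.2121] [-0.0725  0.0008  0.2097] [ 0.0001 -0.0727]
shorttop 1084 [-0.1535 -0.0663  0.153 ] [-0.1432  0.0537  0.1619] [-0.1467 -0.0021  0.1595] [-0.0018 -0.1472]
heldtop 5104 [-0.01  -0.026  0.315] [0.01  0.058 0.335] [0.0001 0.0163 0.3257] [0.0015 0.0002]
heldend 336 [-0.0042  0.0564  0.1658] [0.0048 0.058  0.2998] [0.0002 0.0574 0.2612] [ 0.0116 -0.0004]
[-150   50] 17 [-0.1514  0.0454  0.0695] [-0.145   0.0538  0.0981]
[-140  -60] 37 [-0.1447 -0.06    0.0605] [-0.1424 -0.0551  0.0984]
[-140  -50] 65 [-0.1447 -0.055   0.0606] [-0.1354 -0.045   0.0997]
[-140  -40] 119 [-0.1446 -0.045   0.0613] [-0.135  -0.0352  0.0988]
[-140  -30] 84 [-0.1448 -0.0348  0.0604] [-0.1423 -0.0251  0.1   ]
[-140  -20] 83 [-0.1447 -0.0249  0.0607] [-0.1427 -0.0151  0.1   ]
[-140  -10] 92 [-0.1448 -0.015   0.0603] [-0.1422 -0.005   0.0996]
[-140    0] 93 [-0.1447 -0.0048  0.0621] [-0.1428  0.005   0.1   ]
[-140   10] 91 [-0.1448  0.0051  0.0604] [-0.1424  0.0148  0.0999]
[-140   20] 86 [-0.1449  0.0151  0.0601] [-0.1425  0.0248  0.0998]
[-140   30] 1
[... 733 characters left out ...]
0.0049  0.0605] [-0.0683  0.005   0.0993]
[-70  10] 44 [-0.069   0.0051  0.0601] [-0.0683  0.015   0.0985]
[-70  20] 49 [-0.069   0.0152  0.0619] [-0.0682  0.0246  0.1   ]
[-70  30] 33 [-0.069   0.0253  0.0674] [-0.0651  0.0349  0.0992]
[-70  40] 40 [-0.0688  0.0364  0.0607] [-0.0676  0.0446  0.0997]
[-70  50] 31 [-0.069   0.0451  0.0639] [-0.0684  0.0523  0.0968]
[-60 -40] 61 [-0.0649 -0.045   0.0609] [-0.0595 -0.0385  0.0913]
[-60  30] 60 [-0.065   0.0263  0.0607] [-0.059   0.0335  0.0908]
[-10  30] 19 [-0.0126  0.0268  0.0669] [-0.0091  0.0329  0.0895]
[10 30] 27 [0.0107 0.027  0.0639] [0.015  0.0328 0.0906]
rails 925 [ 0.0086 -0.0533  0.012 ] [0.0395 0.0415 0.0242] [0.0275 0.0002 0.019 ]
```

move_arm:
  series:
    - [[-2,0.5,5],[0,0,0],1]
    - [[-1.5,0.5,12],[0,0,0],1]
    - [[0,0,15],[0,0,0],1]
    - [[0,0,15],[0,0,0],1]
    - [[0,0,12],[0,0,0],1]
    - [[0,0,3],[0,0,0],1]
    - [[0,0,0],[0,0,0],1]
    - [[0,0,0],[0,0,0],1]

```text
clock: 7.45
ee_pos: [0.6288, -0.2319, 0.2251]
tool_rot: [[-0.138, 0.99, 0.002], [0.99, 0.138, -0.0], [-0.001, 0.002, -1.0]]
force: [-0.3, -0.2, -0.8]
grip_width: 0.0083
grasp_force: 58.7
```

Run:
```python
from h import *
np.set_printoptions(precision=4,suppress=True,linewidth=200)
s,im,d=grab('wrist','w3.png');P=wcloud(s,d).reshape(-1,3);p=s['ee_pos'];print(p,s['tool_rot'][:,1],s['force'])
nx=np.array([.9905,.138,0]);ny=np.array([-.138,.9905,0])
B=np.c_[(P-p)@nx,(P-p)@ny,P[:,2]]
m=(B[:,2]>.06)&(B[:,2]<.093)&(abs(B[:,1])<.07)&(abs(B[:,0])<.03)
b=B[m];k=np.round(b[:,:2]/.01).astype(int)
for u in np.unique(k,axis=0):
    q=b[(k==u).all(1)]
    if len(q)>4:print(u*10,len(q),q.min(0),q.max(0))
m=(abs(B[:,0])<.012)&(B[:,2]>.09)&(B[:,2]<.23)&(B[:,1]>.04)&(B[:,1]<.07)
b=B[m]
for z in(.1,.13,.16,.19,.22):
    q=b[abs(b[:,2]-z)<.015]
    if len(q):print(z,len(q),q.min(0),q.max(0))
```

```text
[ 0.6288 -0.2319  0.2251] [0.9904 0.1384 0.0022] [-0.3491 -0.1614 -0.7688]
[-10 -40] 35 [-0.0144 -0.0412  0.0601] [-0.0118 -0.0351  0.0907]
[-10  30] 25 [-0.0139  0.0303  0.0877] [-0.0091  0.0345  0.0906]
[-10  40] 33 [-0.0144  0.0352  0.0608] [-0.0084  0.0379  0.09  ]
[ 10 -40] 8 [ 0.0135 -0.0397  0.0726] [ 0.0142 -0.0363  0.0878]
[10 30] 16 [0.0107 0.0303 0.0875] [0.0137 0.0345 0.0907]
[10 40] 23 [0.0096 0.0352 0.0633] [0.0138 0.0378 0.09  ]
0.1 11 [-0.0039  0.057   0.105 ] [0.0046 0.0576 0.1126]
0.13 43 [-0.0037  0.0567  0.1158] [0.0048 0.0576 0.1446]
0.16 49 [-0.004   0.0569  0.1511] [0.0046 0.0576 0.1736]
0.19 85 [-0.0041  0.0566  0.1777] [0.0048 0.0575 0.205 ]
0.22 91 [-0.0042  0.0564  0.205 ] [0.0047 0.058  0.2293]
```

move_arm:
  series:
    - [[0,-0.3,6],[0,0,0],1]
    - [[0,-0.3,12],[0,0,0],1]
    - [[0,0,14],[0,0,0],1]
    - [[0,0,16],[0,0,0],1]
    - [[0,0,14],[0,0,0],1]
    - [[0,0,10],[0,0,0],1]
    - [[0,0,6],[0,0,0],1]
    - [[0,0,2],[0,0,0],1]

```text
clock: 8.3
ee_pos: [0.6276, -0.2316, 0.1436]
tool_rot: [[-0.138, 0.99, 0.0], [0.99, 0.138, 0.001], [0.001, 0.0, -1.0]]
force: [-0.2, -0.6, -1.0]
grip_width: 0.0086
grasp_force: 58.7
```

move_arm:
  series:
    - [[0,0,0.5],[0,0,0],1]
    - [[0,0,0.5],[0,0,0],1]
    - [[0,0,0.5],[0,0,0],1]
    - [[0,0,0.5],[0,0,0],1]
    - [[0,0,0.5],[0,0,0],1]
    - [[0,0,0.5],[0,0,0],1]
    - [[0,0,0.5],[0,0,0],1]
    - [[0,0,0.5],[0,0,0],1]

```text
clock: 9.1
ee_pos: [0.628, -0.2319, 0.141]
tool_rot: [[-0.139, 0.99, 0.002], [0.99, 0.139, -0.0], [-0.0, 0.002, -1.0]]
force: [-1.1, -0.2, 1.4]
grip_width: 0.0081
grasp_force: 59.2
```

move_arm:
  series:
    - [[0,0,0.5],[0,0,0],1]
    - [[0,0,0.5],[0,0,0],1]
    - [[0,0,0],[0,0,0],1]
    - [[0,0,0],[0,0,0],1]
    - [[0,0,0],[0,0,0],1]
    - [[0,0,0],[0,0,0],1]
    - [[0,0,0],[0,0,0],1]
    - [[0,0,0],[0,0,0],1]

```text
clock: 9.9
ee_pos: [0.6281, -0.232, 0.1409]
tool_rot: [[-0.138, 0.99, 0.002], [0.99, 0.138, -0.0], [-0.001, 0.002, -1.0]]
force: [-1.3, -0.1, 6.7]
grip_width: 0.0084
grasp_force: 59.8
```

move_arm:
  series:
    - [[0,0,-0.5],[0,0,0],0.9]
    - [[0,0,0],[0,0,0],0.7]
    - [[0,0,0],[0,0,0],0.5]
    - [[0,0,0],[0,0,0],0.5]
    - [[0,0,-5],[0,0,0],0.5]
    - [[0,0,-15],[0,0,0],0.5]
    - [[0,0,-25],[0,0,0],0.5]
    - [[0,0,-30],[0,0,0],0.5]

```text
clock: 10.7
ee_pos: [0.6272, -0.2315, 0.2149]
tool_rot: [[-0.138, 0.99, -0.001], [0.99, 0.138, 0.001], [0.002, -0.001, -1.0]]
force: [1.8, -0.2, 0.4]
grip_width: 0.0424
grasp_force: 0.0
```

move_arm:
  series:
    - [[0,0,-30],[0,0,0],0.5]
    - [[0,0,-20],[0,0,0],0.4]
    - [[-2,-12,-10],[0,0,0],0.4]
    - [[-2,-18,-5],[0,0,0],0.3]
    - [[0,-20,0],[0,0,0],0.3]
    - [[0,-15,0],[0,0,0],0.3]
    - [[0,-8,0],[0,0,0],0.3]
    - [[0,0,0],[0,0,0],0.3]

```text
clock: 11.5
ee_pos: [0.5543, -0.246, 0.2798]
tool_rot: [[-0.137, 0.991, 0.0], [0.991, 0.137, 0.001], [0.001, 0.0, -1.0]]
force: [0.3, 1.0, -0.9]
grip_width: 0.0596
grasp_force: 0.0
```

Run:
```python
from h import *
np.set_printoptions(precision=4,suppress=True,linewidth=200)
s,im,d=grab('wrist','w4.png');P=wcloud(s,d).reshape(-1,3);p=s['ee_pos'];print(p,s['tool_rot'][:,1],s['force'],s['clock'])
nx=np.array([.9905,.138,0]);ny=np.array([-.138,.9905,0])
B=np.c_[(P-p)@nx,(P-p)@ny,P[:,2]]
def st(m,nm):
    b=B[m];print(nm,len(b),b.min(0),b.max(0),np.median(b,0),np.polyfit(b[:,1],b[:,0],1))
st((abs(B[:,0])<.02)&(abs(B[:,2]-.209)<.004)&(B[:,1]>-.08)&(B[:,1]<.08),'tall')
st((abs(B[:,0]-.075)<.02)&(abs(B[:,2]-.18)<.004)&(B[:,1]>-.08)&(B[:,1]<.08),'done')
st((abs(B[:,0]+.075)<.02)&(abs(B[:,2]-.159)<.004)&(B[:,1]>-.08)&(B[:,1]<.08),'short')
```

```text
[ 0.5543 -0.246   0.2798] [0.9905 0.1372 0.0005] [ 0.3444  0.986  -0.8589] 11.5
tall 1753 [-0.0041 -0.0598  0.2059] [0.0051 0.0606 0.2121] [0.0002 0.0069 0.2099] [-0.0002  0.0005]
done 1298 [ 0.0695 -0.0542  0.176 ] [0.0795 0.0614 0.1825] [0.074  0.0093 0.1799] [-0.0026  0.0741]
short 1232 [-0.0795 -0.0583  0.155 ] [-0.069   0.0612  0.1621] [-0.0737  0.0058  0.1597] [ 0.0014 -0.0738]
```

View pics/w4.png

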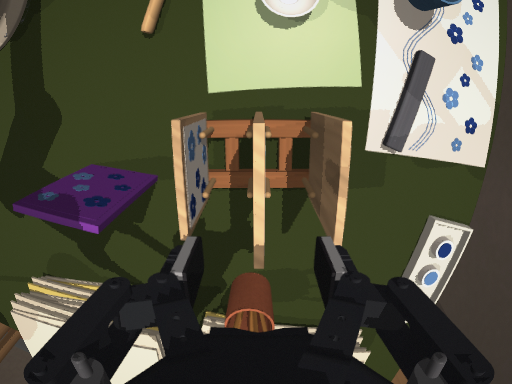

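All three boards stand upright in the rack: short at u≈185, tall at u≈260 under the gripper, done at u≈340 with its top at 0.180 m, so it is fully down.

move_arm:
  series:
    - [[0,0.3,10],[0,0,0],0.3]
    - [[0,0,18],[0,0,0],0.3]
    - [[0,0,20],[0,0,0],0.3]
    - [[0,0,20],[0,0,0],0.3]
    - [[0,0,18],[0,0,0],0.3]
    - [[0,0,14],[0,0,0],0.3]
    - [[0,0,8],[0,0,0],0.4]
    - [[0,0,2],[0,0,0],0.5]

```text
clock: 12.35
ee_pos: [0.5562, -0.2453, 0.1682]
tool_rot: [[-0.139, 0.99, -0.001], [0.99, 0.139, 0.002], [0.002, -0.001, -1.0]]
force: [-0.5, 0.5, 0.6]
grip_width: 0.0425
grasp_force: 0.0
```

move_arm:
  series:
    - [[0,0,0],[0,0,0],0.6]
    - [[0,0,0],[0,0,0],0.7]
    - [[0,0,0],[0,0,0],0.75]
    - [[0,0,0],[0,0,0],0.8]
    - [[0,0,0],[0,0,0],0.85]
    - [[0,0,0],[0,0,0],0.9]
    - [[0,0,0],[0,0,0],1]
    - [[0,0,0],[0,0,0],1]

```text
clock: 13.15
ee_pos: [0.5564, -0.246, 0.1705]
tool_rot: [[-0.138, 0.99, 0.002], [0.99, 0.138, -0.0], [-0.001, 0.002, -1.0]]
force: [-1.0, -0.6, 3.1]
grip_width: 0.0088
grasp_force: 58.9
```

Run:
```python
from h import *
s=env.observe();R0=s['tool_rot'];p0=s['ee_pos']-R0[:,2]*.19;print(s['ee_pos'],p0)
# target: stand; origin of tall board in stand frame
n=np.array([.866,.020,.5]);n/=np.linalg.norm(n)
yb=np.cross([0,0,1],n);yb/=np.linalg.norm(yb);zb=np.cross(n,yb)
top=np.array([.4383,.2305,.1962]); org=top-.16*zb; org=org-.003*yb
print('org',org,'face',n,yb,zb)
tcp=org+.150*zb+.003*n; R=frame(n,-zb)
print('final',tcp)
pre=tcp+.06*zb+.004*n
print('pre',pre)
np.savez('fin.npz',org=org,n=n,yb=yb,zb=zb,tcp=tcp,R=R,pre=pre)
pre2=pre+.07*zb
plan(pre2,R,24,1,start=(p0,R0))
```

```text
[ 0.55644286 -0.24603227  0.17053612] [ 0.55610363 -0.24596154  0.3605358 ]
org [0.51833371 0.22934755 0.05762772] face [0.86584589 0.01999644 0.49991102] [-0.02308853  0.99973342  0.        ] [-0.49977776 -0.01154221  0.86607677]
final [0.44596458 0.22767621 0.18903897]
pre [0.4194413  0.22706366 0.24300322]
start [ 0.5564 -0.246   0.1705] max shift 21.93171219946131 turn 0.02264950330581225
[[[20.0,-4.0,2.0],[-0.022,-0.001,0.005],1],[[21.0,-5.0,3.0],[-0.022,-0.001,0.005],1],[[20.0,-5.0,2.0],[-0.022,-0.001,0.005],1],[[21.0,-4.0,2.0],[-0.022,-0.001,0.005],1],[[20.0,-5.0,2.0],[-0.022,-0.001,0.005],1],[[21.0,-5.0,1.0],[-0.022,-0.001,0.005],1],[[20.0,-6.0,2.0],[-0.022,-0.001,0.005],1],[[20.0,-5.0,1.0],[-0.022,-0.001,0.005],1]]
[[[21.0,-6.0,2.0],[-0.022,-0.001,0.005],1],[[20.0,-5.0,1.0],[-0.022,-0.001,0.005],1],[[20.0,-6.0,1.0],[-0.022,-0.001,0.004],1],[[20.0,-6.0,1.0],[-0.021,-0.001,0.005],1],[[20.0,-6.0,0.0],[-0.022,-0.001,0.004],1],[[21.0,-6.0,1.0],[-0.021,-0.001,0.004],1],[[20.0,-6.0,0.0],[-0.022,-0.002,0.005],1],[[20.0,-6.0,1.0],[-0.021,-0.001,0.004],1]]
[[[20.0,-7.0,-0.0],[-0.022,-0.002,0.005],1],[[20.0,-6.0,-0.0],[-0.021,-0.001,0.004],1],[[20.0,-7.0,-0.0],[-0.022,-0.002,0.005],1],[[20.0,-6.0,-1.0],[-0.021,-0.001,0.004],1],[[20.0,-7.0,-0.0],[-0.022,-0.002,0.005],1],[[20.0,-7.0,-1.0],[-0.021,-0.001,0.004],1],[[20.0,-7.0,-1.0],[-0.022,-0.002,0.005],1],[[20.0,-6.0,-1.0],[-0.021,-0.001,0.004],1]]
```

move_arm:
  series:
    - [[0,0,-6],[0,0,0],1]
    - [[0,0,-14],[0,0,0],1]
    - [[0,0,-25],[0,0,0],1]
    - [[0,0,-35],[0,0,0],1]
    - [[0,0,-40],[0,0,0],1]
    - [[0,0,-40],[0,0,0],1]
    - [[0,0,-25],[0,0,0],1]
    - [[0,0,-10],[0,0,0],1]

```text
clock: 13.95
ee_pos: [0.557, -0.2462, 0.3682]
tool_rot: [[-0.139, 0.99, 0.006], [0.99, 0.139, -0.002], [-0.003, 0.006, -1.0]]
force: [0.4, -0.7, -1.5]
grip_width: 0.0084
grasp_force: 58.5
```

move_arm:
  series:
    - [[20,-4,2],[-0.022,-0.001,0.005],1]
    - [[21,-5,3],[-0.022,-0.001,0.005],1]
    - [[20,-5,2],[-0.022,-0.001,0.005],1]
    - [[21,-4,2],[-0.022,-0.001,0.005],1]
    - [[20,-5,2],[-0.022,-0.001,0.005],1]
    - [[21,-5,1],[-0.022,-0.001,0.005],1]
    - [[20,-6,2],[-0.022,-0.001,0.005],1]
    - [[20,-5,1],[-0.022,-0.001,0.005],1]

```text
clock: 14.75
ee_pos: [0.4976, -0.0875, 0.3446]
tool_rot: [[-0.098, 0.98, 0.174], [0.995, 0.097, 0.015], [-0.003, 0.174, -0.985]]
force: [0.6, 0.4, -1.0]
grip_width: 0.0085
grasp_force: 58.6
```

move_arm:
  series:
    - [[21,-6,2],[-0.022,-0.001,0.005],1]
    - [[20,-5,1],[-0.022,-0.001,0.005],1]
    - [[20,-6,1],[-0.022,-0.001,0.004],1]
    - [[20,-6,1],[-0.021,-0.001,0.005],1]
    - [[20,-6,0],[-0.022,-0.001,0.004],1]
    - [[21,-6,1],[-0.021,-0.001,0.004],1]
    - [[20,-6,0],[-0.022,-0.002,0.005],1]
    - [[20,-6,1],[-0.021,-0.001,0.004],1]

```text
clock: 15.55
ee_pos: [0.4405, 0.0699, 0.3255]
tool_rot: [[-0.061, 0.938, 0.341], [0.998, 0.058, 0.018], [-0.003, 0.341, -0.94]]
force: [-0.1, -0.4, -1.3]
grip_width: 0.0082
grasp_force: 58.7
```

Run:
```python
from h import *
f=np.load('fin.npz')
plan(f['pre']+.04*f['zb'],f['R'],8,1)
```

```text
start [0.4405 0.0699 0.3255] max shift 21.181359729724626 turn 0.02264950330581225
[[[19.9,-5.7,4.2],[-0.022,-0.002,0.004],1],[[19.8,-5.9,4.1],[-0.022,-0.002,0.005],1],[[19.9,-6.1,3.8],[-0.022,-0.002,0.004],1],[[19.8,-6.2,3.8],[-0.022,-0.001,0.005],1],[[19.8,-6.4,3.5],[-0.022,-0.002,0.004],1],[[19.8,-6.6,3.4],[-0.022,-0.001,0.005],1],[[19.7,-6.8,3.2],[-0.022,-0.002,0.004],1],[[19.8,-6.9,3.0],[-0.021,-0.001,0.005],1]]
```

move_arm:
  series:
    - [[19.9,-5.7,1.7],[-0.022,-0.002,0.004],1]
    - [[19.8,-5.9,1.6],[-0.022,-0.002,0.005],1]
    - [[19.9,-6.1,1.3],[-0.022,-0.002,0.004],1]
    - [[19.8,-6.2,1.3],[-0.022,-0.001,0.005],1]
    - [[19.8,-6.4,1],[-0.022,-0.002,0.004],1]
    - [[19.8,-6.6,1],[-0.022,-0.001,0.005],1]
    - [[19.7,-6.8,0.7],[-0.022,-0.002,0.004],1]
    - [[19.8,-6.9,0.5],[-0.021,-0.001,0.005],1]

```text
clock: 16.35
ee_pos: [0.3911, 0.2257, 0.2952]
tool_rot: [[-0.023, 0.866, 0.5], [1.0, 0.021, 0.01], [-0.001, 0.5, -0.866]]
force: [0.7, -0.5, -2.3]
grip_width: 0.0084
grasp_force: 58.7
```

move_arm:
  series:
    - [[0,0,0],[0,0,0],1]
    - [[0,0,0],[0,0,0],1]
    - [[0,0,0],[0,0,0],1]
    - [[0,0,0],[0,0,0],1]
    - [[0,0,0],[0,0,0],1]
    - [[0,0,0],[0,0,0],1]
    - [[0,0,0],[0,0,0],1]
    - [[0,0,0],[0,0,0],1]

```text
clock: 17.15
ee_pos: [0.3928, 0.2254, 0.2973]
tool_rot: [[-0.023, 0.865, 0.502], [1.0, 0.02, 0.011], [-0.0, 0.502, -0.865]]
force: [0.1, -0.5, -1.1]
grip_width: 0.0083
grasp_force: 58.7
```

```bash
cat > m2.py <<'E'
from h import *
import sys
np.set_printoptions(precision=4,suppress=True,linewidth=200)
f=np.load('fin.npz');M=np.stack([f['n'],f['yb'],f['zb']],1)
s,im,d=grab('wrist',sys.argv[1]);P=wcloud(s,d).reshape(-1,3);p=s['ee_pos'];print(p,s['force'],s['clock'])
print('tcp in board-target frame',(p-f['org'])@M,'rot err',Ro.from_matrix(s['tool_rot'].T@f['R']).as_rotvec())
A=(P-f['org'])@M   # target-board frame: ledge z=0, back face x=-.0045
def st(m,nm):
    b=A[m]
    if len(b)>10:print(nm,len(b),'y',b[:,1].min(),b[:,1].max(),'med',np.median(b,0),'slope',np.polyfit(b[:,1],b[:,0],1))
st((abs(A[:,0]-.0125)<.005)&(A[:,2]>.003)&(A[:,2]<.012)&(abs(A[:,1])<.1),'lip')
st((A[:,0]>-.02)&(A[:,0]<.009)&(abs(A[:,2])<.003)&(abs(A[:,1])<.1),'ledge')
st((A[:,0]>-.02)&(A[:,0]<-.002)&(A[:,2]>.1)&(A[:,2]<.108)&(abs(A[:,1])<.1),'rail')
T=A-(p-f['org'])@M   # board held, relative to TCP
b=(abs(T[:,0])<.012)&(T[:,2]>.034)&(T[:,2]<.046)&(abs(T[:,1])<.08)
t=T[b];print('heldtop',len(t),t.min(0),t.max(0),np.median(t,0),np.polyfit(t[:,1],t[:,0],1))
b=(abs(T[:,0])<.015)&(T[:,2]>-.17)&(T[:,2]<.03)&(T[:,1]>.045)&(T[:,1]<.07)
t=T[b]
for z in(-.15,-.12,-.08,-.03,.01):
    q=t[abs(t[:,2]-z)<.02]
    if len(q):print(z,len(q),q.min(0),q.max(0))
E
python3 m2.py w5.png
```

```text
[0.3928 0.2254 0.2973] [ 0.082  -0.4699 -1.1332] 17.15
tcp in board-target frame [ 0.011  -0.0011  0.2703] rot err [ 0.0022  0.0002 -0.0002]
lip 56 y 0.05354863960829854 0.07137302864660926 med [0.0123 0.0625 0.0077] slope [0.0003 0.0123]
ledge 282 y 0.01386641561762738 0.07142602366344414 med [-0.0007  0.0546 -0.0002] slope [ 0.1012 -0.005 ]
rail 1202 y -0.07501258111648665 0.06972785435053291 med [-0.0094  0.0038  0.1046] slope [-0.0007 -0.0095]
heldtop 4997 [-0.012  -0.0256  0.034 ] [0.012 0.061 0.046] [0.0001 0.0213 0.0393] [0.0007 0.0003]
-0.15 7 [-0.0025  0.0601 -0.1497] [ 0.0033  0.0602 -0.1483]
-0.12 23 [-0.004  0.06  -0.128] [ 0.0049  0.0611 -0.1003]
-0.08 53 [-0.0038  0.0602 -0.0977] [ 0.0049  0.061  -0.06  ]
-0.03 107 [-0.0041  0.0597 -0.0468] [ 0.0048  0.0607 -0.0113]
0.01 218 [-0.0042  0.0597 -0.0095] [0.0048 0.061  0.0299]
```

View pics/w5.png

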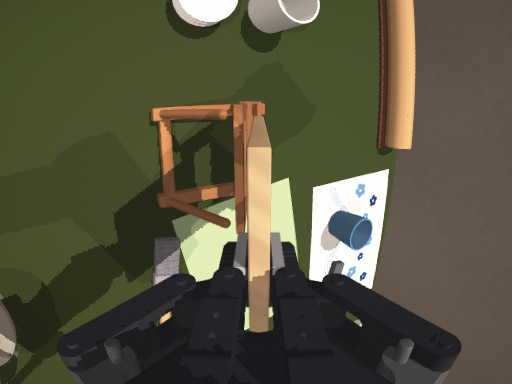

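The tall board hangs in front of the back frame, clear of the lip, with its side edge showing at (259,120–150). The fit window is well measured.

move_arm:
  series:
    - [[-1,-2,8],[0.001,0,0],1]
    - [[-1,-2,15],[0.001,0,0],1]
    - [[-0.5,-2,18],[0,0,0],1]
    - [[0,-1.5,18],[0,0,0],1]
    - [[0,-1,18],[0,0,0],1]
    - [[0,0,16],[0,0,0],1]
    - [[0,0,10],[0,0,0],1]
    - [[0,0,3],[0,0,0],1]

```text
clock: 18.0
ee_pos: [0.4383, 0.2237, 0.1997]
tool_rot: [[-0.023, 0.867, 0.498], [1.0, 0.021, 0.01], [-0.001, 0.498, -0.867]]
force: [-0.4, -0.5, -1.1]
grip_width: 0.0081
grasp_force: 58.6
```

move_arm:
  series:
    - [[0,0,0],[0,0,0],1]
    - [[0,0,0],[0,0,0],1]
    - [[0,0,0],[0,0,0],1]
    - [[0,0,0],[0,0,0],1]
    - [[0,0,0],[0,0,0],1]
    - [[0,0,0],[0,0,0],1]
    - [[0,0,0],[0,0,0],1]
    - [[0,0,0],[0,0,0],1]

```text
clock: 18.8
ee_pos: [0.4384, 0.2241, 0.2012]
tool_rot: [[-0.023, 0.866, 0.5], [1.0, 0.02, 0.012], [-0.0, 0.5, -0.866]]
force: [0.7, 0.3, -1.6]
grip_width: 0.0081
grasp_force: 58.6
```

```bash
python3 m2.py w6.png
```

```text
[0.4384 0.2241 0.2012] [ 0.7152  0.3449 -1.575 ] 18.8
tcp in board-target frame [ 0.0025 -0.0034  0.1644] rot err [0.0003 0.     0.0003]
lip 243 y -0.04385678677595659 0.07249645528914843 med [0.0135 0.0543 0.0075] slope [-0.0394  0.0152]
ledge 270 y 0.04551899327722789 0.07250775895825726 med [ 0.0011  0.0642 -0.0003] slope [-0.0582  0.0047]
rail 1683 y -0.03061388188115296 0.07044582950783447 med [-0.01    0.029   0.1046] slope [ 0.0114 -0.0103]
heldtop 4996 [-0.0119 -0.0255  0.034 ] [0.012 0.061 0.046] [0.0002 0.0212 0.0392] [0.0006 0.0003]
-0.15 366 [-0.0083  0.0451 -0.1666] [ 0.0145  0.0699 -0.1311]
-0.12 66 [-0.0083  0.0454 -0.1357] [ 0.0047  0.0696 -0.1001]
-0.08 233 [-0.015   0.0455 -0.0999] [ 0.0047  0.0697 -0.06  ]
-0.03 107 [-0.0042  0.0595 -0.0476] [ 0.0048  0.0608 -0.0102]
0.01 217 [-0.0042  0.0595 -0.0087] [0.0049 0.0611 0.0298]
```

move_arm:
  series:
    - [[0,-0.3,3],[0,0,0],1]
    - [[0,0,4],[0,0,0],1]
    - [[0,0,3],[0,0,0],1]
    - [[0,-0.5,1],[0,0,0],1]
    - [[0,-0.5,0.5],[0,0,0],1]
    - [[0,-0.5,0.5],[0,0,0],1]
    - [[0,0,0.5],[0,0,0],1]
    - [[0,0,0],[0,0,0],1]

```text
clock: 19.65
ee_pos: [0.4432, 0.2242, 0.1895]
tool_rot: [[-0.023, 0.866, 0.5], [1.0, 0.02, 0.012], [-0.0, 0.5, -0.866]]
force: [-0.5, -0.3, -2.0]
grip_width: 0.0085
grasp_force: 58.7
```

move_arm:
  series:
    - [[0,0,0.4],[0,0,0],1]
    - [[0,0,0.4],[0,0,0],1]
    - [[0,0,0.3],[0,0,0],1]
    - [[0,0,0],[0,0,0],1]
    - [[0,0,0],[0,0,0],1]
    - [[0,0,0],[0,0,0],1]
    - [[0,0,0],[0,0,0],1]
    - [[0,0,0],[0,0,0],1]

```text
clock: 20.45
ee_pos: [0.4437, 0.2242, 0.1885]
tool_rot: [[-0.023, 0.866, 0.5], [1.0, 0.02, 0.011], [-0.0, 0.5, -0.866]]
force: [-0.8, -0.3, -0.9]
grip_width: 0.0085
grasp_force: 58.7
```

move_arm:
  series:
    - [[0,0,0.4],[0,0,0],1]
    - [[0,0,0.4],[0,0,0],1]
    - [[0,0,0.3],[0,0,0],1]
    - [[0,-0.3,0.3],[0,0,0],1]
    - [[0,-0.3,0],[0,0,0],1]
    - [[0,0,0],[0,0,0],1]
    - [[0,0,0],[0,0,0],1]
    - [[0,0,0],[0,0,0],1]

```text
clock: 21.25
ee_pos: [0.4439, 0.2242, 0.1882]
tool_rot: [[-0.023, 0.865, 0.501], [1.0, 0.02, 0.012], [0.0, 0.501, -0.865]]
force: [-5.7, -1.6, 8.0]
grip_width: 0.0084
grasp_force: 60.5
```

move_arm:
  series:
    - [[0,0,-0.4],[0,0,0],0.95]
    - [[0,0,-0.2],[0,0,0],0.85]
    - [[0,0,0],[0,0,0],0.75]
    - [[0,0,0],[0,0,0],0.6]
    - [[0,0,0],[0,0,0],0.5]
    - [[0,0,0],[0,0,0],0.4]
    - [[0,0,-3],[0,0,0],0.4]
    - [[0,0,-8],[0,0,0],0.4]

```text
clock: 22.05
ee_pos: [0.4377, 0.2238, 0.1967]
tool_rot: [[-0.023, 0.866, 0.499], [1.0, 0.02, 0.011], [-0.001, 0.499, -0.867]]
force: [0.0, 0.3, -0.1]
grip_width: 0.0514
grasp_force: 0.0
```

move_arm:
  series:
    - [[0,0,-10],[0,0,0],0.4]
    - [[0,0,-15],[0,0,0],0.4]
    - [[0,0,-20],[0,0,0],0.4]
    - [[0,0,-20],[0,0,0],0.4]
    - [[0,0,-20],[0,0,0],0.4]
    - [[0,0,-15],[0,0,0],0.4]
    - [[0,0,-8],[0,0,0],0.4]
    - [[0,0,0],[0,0,0],0.4]

```text
clock: 22.85
ee_pos: [0.384, 0.2233, 0.2923]
tool_rot: [[-0.024, 0.864, 0.502], [1.0, 0.02, 0.013], [0.002, 0.502, -0.865]]
force: [-0.6, 0.2, -0.5]
grip_width: 0.0516
grasp_force: 0.0
```

Run:
```python
from h import *
np.set_printoptions(precision=4,suppress=True,linewidth=200)
f=np.load('fin.npz');M=np.stack([f['n'],f['yb'],f['zb']],1)
s,im,d=grab('wrist');P=wcloud(s,d).reshape(-1,3);A=(P-f['org'])@M
def st(m,nm):
    b=A[m];print(nm,len(b),b.min(0),b.max(0),np.median(b,0),'slope',np.polyfit(b[:,1],b[:,0],1))
st((abs(A[:,0])<.02)&(abs(A[:,2]-.19)<.005)&(abs(A[:,1])<.08),'top')
st((abs(A[:,0]-.0125)<.005)&(A[:,2]>.003)&(A[:,2]<.012)&(abs(A[:,1])<.1),'lip')
_,i2,d2=grab('scene');cv2.imwrite('pics/s1.png',cv2.resize(np.hstack([i2[90:220,110:370]]),(800,400)))
A=(cloud('scene',d2).reshape(-1,3)-f['org'])@M
m=(abs(A[:,0]-.004)<.014)&(A[:,2]>.02)&(A[:,2]<.18)&(abs(A[:,1])<.052);a=A[m]
print('plane',len(a),np.linalg.lstsq(np.c_[a[:,1],a[:,2],np.ones(len(a))],a[:,0],rcond=None)[0],s['clock'])
```

```text
top 1619 [-0.0051 -0.0627  0.185 ] [0.0038 0.0575 0.1917] [-0.0005  0.0047  0.1897] slope [-0.0018 -0.0006]
lip 493 [ 0.0098 -0.0755  0.0031] [0.0174 0.0714 0.0098] [0.0126 0.0037 0.0075] slope [0.0005 0.0126]
plane 1379 [ 0.0007 -0.0081  0.0048] 22.85
```

View pics/s1.png

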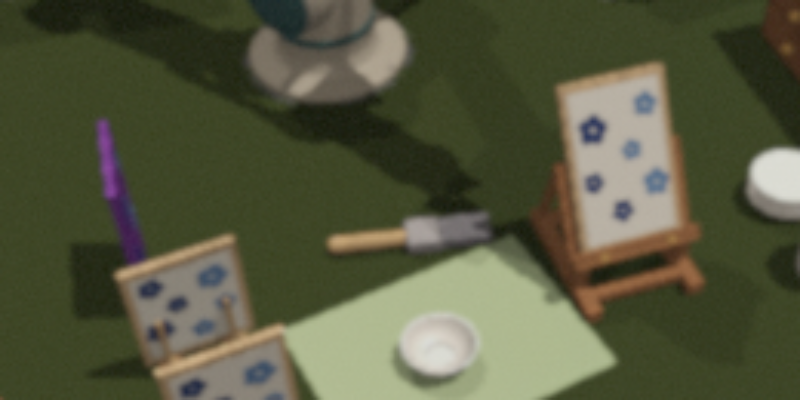

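The tall board sits on the stand at (625,160), flat against the back, centred and with its pattern outwards. The other two boards stand in the rack.

```bash
python3 -c "
from plant import env
print(env.finish_job())"
```

```text
the job is handed in; nothing more can be done
None
```

The finished board stands fully down in the rack's free slot, the tall board is centred on the copy stand's ledge with its pattern outwards, and the job was handed in at about 23 s; the final checks showed the tall board seated, but no verdict came back.

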